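# Open the tight jar of sinkers in the counter clamp

## Task

Slide the clamp's yellow-handled jaw shut until it presses firmly on the white square jar and holds it against the fixed jaw, then leave the jaw there. Unscrew the tight red cap counter-clockwise just until its threads let go (white line on the cap at the black dot on the jar), without turning or lifting the jar out of the clamp, and lift it off. Finish still holding the cap in the gripper, level and centred just above the open jar (a finger's width or two, clear of it), leaving the other things on the counter alone.

Things in the scene. Friction and masses are not known exactly. Their poses are not given: they have to be found in the camera images.
- clamp: blue clamp bolted to the work surface. Base plate 90 mm (x) by 256 mm (its y from -63 to +193 mm), 12 mm thick: the jar stands on it. Fixed jaw at the -y end, 70 mm wide, its top 57 mm above the work surface, its face at y = -33 mm. Origin on the work surface under the centre of a clamped jar; the jaws close along its y; z up
- jaw (a joint): travel of the sliding steel jaw, m: 0 = fully open (jaw face at y = +78 mm of the clamp), growing as it slides shut towards the clamp's -y. It pushes the jar along; at 0.045 the jar is held square between both jaws. Takes 10 N to slide and stays where left. Jaw block top 57 mm above the work surface
- paddle_top (a point): middle of the top edge of the yellow upright handle plate on the sliding jaw: 12 mm thick along the clamp's y, 44 mm wide along x, free from 28 to 80 mm above the work surface (this point at 80), 85 mm behind the jaw's face (to +y), 60 mm free in front of it. Pinch it across its 12 mm or push its +y side. Axes as the clamp's
- jar: white square jar of sinkers, loose, 66 x 66 mm, shoulder 66 mm above its underside, round neck above; about 0.5 kg. It stands on the clamp's plate, 2 to 12 mm short of the fixed jaw and nearly square to it. Origin under its centre, z up
- jar_dot (a point): black dot on the jar's shoulder at its +x +y corner, 37 mm from the jar's axis at 45 degrees (0.785 rad) in the jar's frame, 66 mm above its underside: where the cap's white line points when the cap is free
- jar_mouth (a point): centre of the jar's open mouth, 90 mm above its underside, the level of the sprung seal when the cap is off
- cap: round red screw cap, 56 mm across, 26 mm tall, 120 g. Origin at the centre of its underside, z up; on the jar 74 mm above the jar's underside, 8 mm above its shoulder. A white line on top points along its +x. Yaw in the jar's frame: fully tight -0.52 rad (starts up to 0.2 looser); turning counter-clockwise from above, threads let go at +0.49, line meets dot at +0.785, lugs jam at +1.14
- cap_top (a point): centre of the cap's flat top, 26 mm above its underside. The cap does not rise as it turns: a sprung seal under it pushes up with about 12 N, which makes it tight (about 0.25 N m); when the threads let go it pops up 2 mm, then lifts straight off, its lugs clear of the threads 8 mm up
- spare_jar: closed round jar with a blue cap, 64 mm across, 100 mm tall; origin under its centre; not the jar to open. Bystander
- oil_tin: green tin, 60 mm across, 110 mm tall; origin under its centre. Bystander
- line_spool: orange line spool standing on its flange, 68 mm across, 50 mm tall; origin under its centre. Bystander
- driver: screwdriver lying on the counter; origin near its middle. Bystander
- hook_box: cardboard box 90 x 60 x 35 mm; origin under its centre. Bystander
- spanner: steel spanner lying on the counter; origin near its middle. Bystander
- mug: blue mug, 80 mm across, 90 mm tall, handle to its +y; origin under its centre. Bystander
Not all that is in view belongs to the job. Of the things like the cap, leave any that is grey; of the rest the smaller one is meant.

How it is judged:
By the outcome, as a careful person would: the job done as asked, in the order asked, and still so for the second after the job is handed in, while the arm keeps its last pose, push and grip.
It also fails if it takes over 50 s, if anything falls off the work surface, if the arm or the gripper's body presses on something with over 40 N, if the wrist force passes 120 N, or if a joint passes its speed limit or range.

## Robot

A 6-joint arm with a two-finger parallel gripper is mounted at the origin on the work surface. World frame = base frame: x ahead of the robot, y to its left, z up, the work surface at z = 0. Lengths are in m, angles in rad, forces in N, time in s.
With the tool pointing down it reaches from about 0.3 to 0.875 m from the base axis. Payload 6.4 kg.
Tool frame: the origin (TCP) lies midway between the tips of the shut fingers; the grasp point (between the pads) lies 19 mm behind it; z points along the fingers, y is the line along which they close (so a half turn about z gives the same grasp; the last joint's range is limited). The gripper opens to 85 mm and grips with 20 to 120 N. Pads are 22 mm wide; open, the fingers measure 114 mm over their backs; the gripper's body (76 mm by 85 mm) begins 54 mm behind the grasp point. The pads swing forward as they close: fully open they stand 13 mm farther back than shut.
Start: joints at [-1.496, 0.181, 1.607, -0, 1.354, -0.206], TCP at [0.159, -0.552, 0.195] pointing down, gripper open.
Joint ranges: [-2.99, 2.99], [-0.89, 2.07], [0.3, 2.58], [-1.14, 4.28], [0, 2.63], [-3.12, 3.12]. Speed limits (rad/s): [2.57, 2.57, 3.01, 3.14, 3.14, 3.14].

## Interface

Orientations are given as a unit quaternion [x, y, z, w].
In Python, from cell import sense, read_camera, finish_job gives the robot as it stands.
- The arm moves only by the tool servo_tool, never from a script. Its argument "series" is a list that holds one entry, the list of rows, each a list of 7 numbers: the shift along the tool's x, y, z in mm, then the turn, a rotation vector about the tool's x, y, z in rad, then the opening, from 0 (shut) to 1 (fully open). In form: [[[tx, ty, tz, rx, ry, rz, fingers], ...]]. A call has 1 to 10 rows; each row shifts and turns the commanded pose from where the row before left it, along the tool's axes as they then stand; what a row does not reach is not made up. A row lasts 1/12 s, in which the tool goes at most 41.7 mm and 7.16 degrees, less where a joint would pass 70% of its speed; a pose out of reach is approached as far as the arm can. A call with a gripper value outside its range is refused whole. The fingers move at their own pace and stop on an object; "newtons" is the grip in N (left out, the last holds). Time passes only in rows, so rows that do not move let the fingers close. It gives the time, the measured TCP pose, the force, the opening and the grip force at its end, in the units of the state.
- sense(): the state, without advancing time (a new reading comes with each control period).
- read_camera(name): name is "scene" or "top" or "wrist"; returns a dict with "frame" (384x512x3 uint8, blue, green, red), "fx", "fy", "cx", "cy" (pixels), "dist_coeffs" ([k1, k2, p1, p2, k3] as OpenCV has them; the pictures are not rectified), "pose" (4x4, takes a point from camera to world coordinates); the wrist camera has in their place "hand_eye" (4x4, takes a point from camera to tool coordinates, whose origin is the TCP and whose axes are the flange's). Camera axes: x right, y down, z forward; pixel columns grow to the right and rows downward; lengths in m; the calibration is good to about 2 mm. A picture is of the moment at which its call begins: read the wrist's pose just before it. There is no depth.
- finish_job(): hands the job in; it is judged then, once.
The state is a dict: "time": time; "joint_pos": joint angles; "qvel": joint speeds; "tau": joint torques, N m; "eef_pos": TCP position; "tcp_rot": TCP orientation; "ft_force": force on the tool from outside, world axes, zero at the start; "wrist_torque": the same for the moment, N m; "gripper_width": opening from 0.0 (shut) to 1.0 (fully open); "gripper_force": force on a finger pad.
Only numpy, scipy, OpenCV 4.12 (cv2) and the standard library are available. Lean on these libraries where they do the work, as an engineer would, in place of code of your own. Each camera call takes 0.05 s, during which the arm holds its last target. There are 200 camera calls.

## Working session

There is one attempt and no reset: what is moved stays moved. The work goes in short steps, Python scripts to look and compute and a tool call to move; the robot and the scene stay as the last step left them, time stands still between calls to the robot, and variables do not carry over. Pictures are saved under pics/ and viewed, at most 10 in all, crops included, and the job is handed in when it is done.

Besides the shell and the picture viewer there is one more tool, called as name(argument=value, ...), one argument or row to a line, values as JSON. servo_tool: Moves the arm, as the interface text tells. Its arguments: {"type":"object","properties":{"series":{"type":"array","items":{"type":"array","items":{"type":"array","items":{"type":"number"}}}},"newtons":{"type":"number"}},"required":["series"]}

```bash
mkdir -p pics; cat > h.py <<'E'
import numpy as np, cv2
from cell import sense, read_camera, finish_job
from scipy.spatial.transform import Rotation as R
def cam(n):
    s=sense(); c=read_camera(n)
    if 'pose' in c: T=np.array(c['pose'])
    else:
        T=np.eye(4); T[:3,:3]=R.from_quat(s['tcp_rot']).as_matrix(); T[:3,3]=s['eef_pos']; T=T@np.array(c['hand_eye'])
    c['T']=T; c['K']=np.array([[c['fx'],0,c['cx']],[0,c['fy'],c['cy']],[0,0,1.]]); c['d']=np.array(c['dist_coeffs'],float)
    return c
def ray(c,uv,z):
    p=cv2.undistortPoints(np.array(uv,float).reshape(-1,1,2),c['K'],c['d']).reshape(-1,2)
    d=np.c_[p,np.ones(len(p))]@c['T'][:3,:3].T; o=c['T'][:3,3]
    return o+d*((z-o[2])/d[:,2])[:,None]
def proj(c,P):
    Ti=np.linalg.inv(c['T']); return cv2.projectPoints(np.array(P,float).reshape(-1,1,3),cv2.Rodrigues(Ti[:3,:3])[0],Ti[:3,3],c['K'],c['d'])[0].reshape(-1,2)
E
python3 - <<'E'
from h import *
import pickle
for n in('top','scene'):
    c=cam(n); cv2.imwrite(f'pics/{n}0.png',c['frame']); pickle.dump(c,open(n+'.pkl','wb')); print(n,c['T'].round(3).tolist(),c['fx'])
s=sense(); print(s)
print(read_camera('wrist')['hand_eye'])
E
```

```text
top [[-0.012, -0.983, 0.181, 0.353], [-1.0, 0.015, 0.012, -0.014], [-0.014, -0.181, -0.983, 1.221], [0.0, 0.0, 0.0, 1.0]] 431.0753357229051
scene [[-0.833, 0.474, -0.284, 1.014], [0.553, 0.714, -0.429, 0.7], [-0.001, -0.514, -0.858, 1.496], [0.0, 0.0, 0.0, 1.0]] 493.9762460461217
{'time': 0.1, 'joint_pos': array([-1.49629590e+00,  1.81468813e-01,  1.60792525e+00, -5.02875342e-06,
        1.35377711e+00, -2.06258227e-01]), 'qvel': array([-0.00089085, -0.00245649, -0.00228377, -0.00048452,  0.00015619,
        0.00047783]), 'tau': array([ 4.80902909e-04, -4.45877838e+01, -3.52234948e+01, -1.78319410e-04,
        4.16122115e-03, -1.18691156e-05]), 'eef_pos': array([ 0.15931978, -0.5519111 ,  0.19466478]), 'tcp_rot': array([ 9.90162608e-01,  1.39919214e-01,  4.95083645e-05, -7.87709992e-04]), 'ft_force': array([-0.1978533 , -0.12552201,  0.26408787]), 'wrist_torque': array([-0.04738975,  0.0029412 ,  0.04811878]), 'gripper_force': 0.0, 'gripper_width': 0.9995865876344527}
[[-1.08712047e-03 -9.55986643e-01 -2.93408174e-01  7.47749837e-02]
 [ 9.99999409e-01 -1.04739215e-03 -2.92517135e-04 -8.56692250e-04]
 [-2.76709444e-05 -2.93408319e-01  9.55987216e-01 -1.79864688e-01]
 [ 0.00000000e+00  0.00000000e+00  0.00000000e+00  1.00000000e+00]]
```

View pics/top0.png

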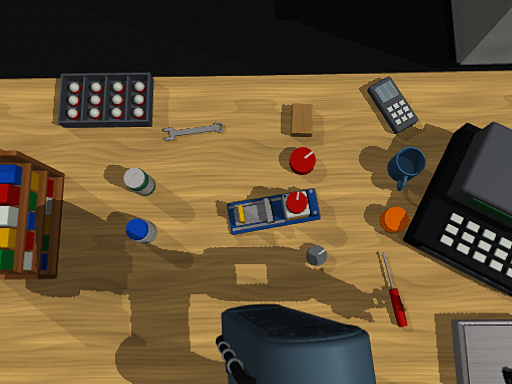

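View pics/scene0.png

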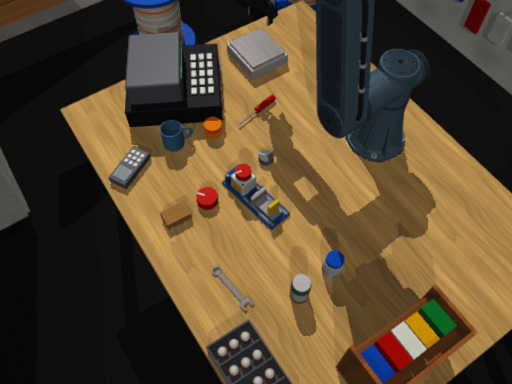

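The top view shows the red cap on the white square jar in the blue clamp at about (296,202). A larger red disc lies loose at (302,160), and a grey object sits at (316,255). The yellow handle is at (240,213). The scene view agrees, with the jar cap at (243,171), the loose disc at (207,198) and the grey object at (266,157). The cap on the jar fits the description because it is red and the smaller of the two. I'll confirm it in a crop and measure.

```bash
python3 - <<'E'
from h import *
import pickle
c=pickle.load(open('top.pkl','rb')); f=c['frame']; h=cv2.cvtColor(f,cv2.COLOR_BGR2HSV)
cv2.imwrite('pics/crop0.png',cv2.resize(f[140:280,210:350],None,fx=4,fy=4,interpolation=cv2.INTER_CUBIC))
def blobs(lo,hi,win,z,name):
    m=cv2.inRange(h,lo,hi); k=np.zeros_like(m); x0,x1,y0,y1=win; k[y0:y1,x0:x1]=m[y0:y1,x0:x1]
    n,l,st,ce=cv2.connectedComponentsWithStats(k)
    for i in range(1,n):
        if st[i,4]>25: print(name,ce[i].round(1),st[i],ray(c,ce[i],z)[0].round(4))
    return k
blobs((0,150,90),(8,255,255),(210,350,140,280),.112,'red'); blobs((172,150,90),(180,255,255),(210,350,140,280),.112,'red2')
blobs((22,150,120),(33,255,255),(215,290,190,240),.08,'yel')
k=blobs((100,110,40),(125,255,255),(215,330,180,245),.012,'blue')
p=np.argwhere(k)[:,::-1]; 
w=ray(c,p.astype(float),.012)[:,:2].astype(np.float32)*1000
r=cv2.minAreaRect(w); print(r, cv2.boxPoints(r))
E
```

```text
red [302.2 159.6] [290 147  26  27 500] [ 0.6526 -0.1025  0.112 ]
red [296.4 202. ] [286 191  22  22 338] [ 0.5388 -0.0844  0.112 ]
yel [240.9 213. ] [238 205   7  17  72] [0.5166 0.0627 0.08  ]
blue [275.2 213. ] [227 189  93  46 983] [ 0.525 -0.03   0.012]
((530.807861328125, -23.36572265625), (89.08116912841797, 253.6088409423828), 9.324529647827148) [[ 466.31015    94.54642 ]
 [ 507.40146  -155.71135 ]
 [ 595.30554  -141.27786 ]
 [ 554.21423   108.979904]]
```

View pics/crop0.png

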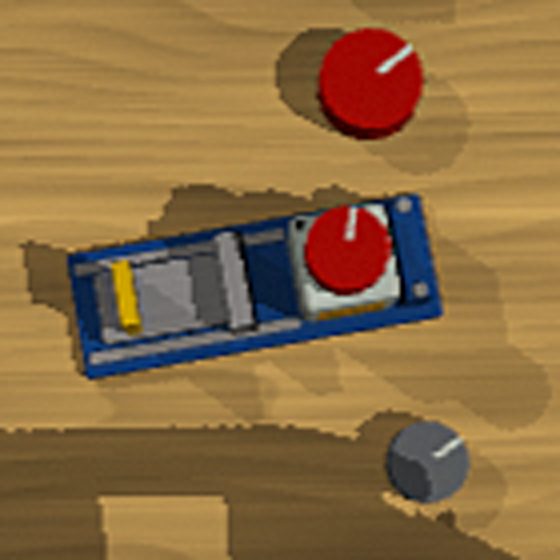

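The crop confirms it. The jar's red cap at about (347,248) is smaller than the loose red one at (370,82), and the grey one at (428,460) is to be left alone. The black dot shows at (300,225), and the jaw is open with its paddle at (125,295). Now I'll go above the clamp.

servo_tool(
  series=[
    [[28,-22.7,-6,0,0,0,1],[28,-22.7,-6,0,0,0,1],[28,-22.7,-6,0,0,0,1],[28,-22.7,-6,0,0,0,1],[28,-22.7,-6,0,0,0,1],[28,-22.7,-6,0,0,0,1],[28,-22.7,-6,0,0,0,1],[28,-22.7,-6,0,0,0,1],[28,-22.7,-6,0,0,0,1],[28,-22.7,0,0,0,0,1]],
  ],
)

```text
time: 0.98
eef_pos: [0.3665, -0.2556, 0.2507]
tcp_rot: [0.99, 0.14, 0.001, 0.001]
ft_force: [-0.1, 0.5, 0.7]
gripper_width: 0.997
gripper_force: 0.0
```

servo_tool(
  series=[
    [[28,-22.7,0,0,0,0,1],[28,-22.7,0,0,0,0,1],[28,-22.7,0,0,0,0,1],[28,-22.7,0,0,0,0,1],[28,-22.7,0,0,0,0,1],[28,-22.7,0,0,0,0,1],[28,-22.7,0,0,0,0,1],[28,-22.7,0,0,0,0,1],[0,0,0,0,0,0.119,1],[0,0,0,0,0,0,1]],
  ],
)

```text
time: 1.82
eef_pos: [0.5306, -0.0183, 0.2488]
tcp_rot: [0.997, 0.081, -0.001, -0.0]
ft_force: [-0.3, 0.4, -0.1]
gripper_width: 0.998
gripper_force: 0.0
```

```bash
python3 - <<'E'
from h import *
import pickle
c=cam('wrist'); pickle.dump(c,open('w1.pkl','wb')); s=sense()
print(s['time'],s['eef_pos'],R.from_quat(s['tcp_rot']).as_matrix().round(4),s['joint_pos'])
cv2.imwrite('pics/w1.png',cv2.resize(c['frame'],(768,576)))
E
```

```text
1.8667 [ 0.53020279 -0.01946471  0.24890709] [[ 9.864e-01  1.646e-01 -1.300e-03]
 [ 1.646e-01 -9.864e-01  0.000e+00]
 [-1.300e-03 -2.000e-04 -1.000e+00]] [-2.60361271e-01  4.01086356e-02  1.65301330e+00 -3.37300690e-04
  1.44973759e+00  1.14512965e+00]
```

View pics/w1.png

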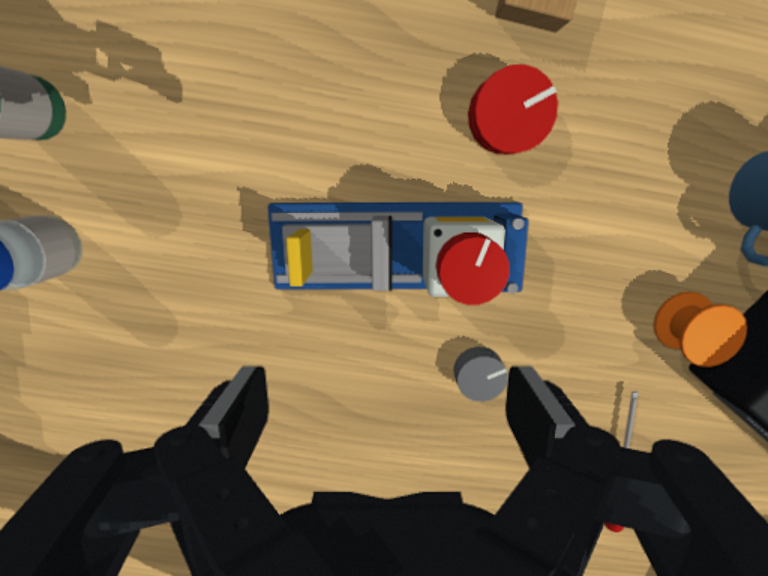

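The wrist view shows the paddle at about (298,258), the cap top at (473,268) and the dot at (438,233), in the picture enlarged 1.5 times. The clamp is nearly square to the image. I'll measure these features.

```bash
cat > m.py <<'E'
from h import *
def meas(c,cx=None):
    f=c['frame']; h=cv2.cvtColor(f,cv2.COLOR_BGR2HSV); o={}
    y=cv2.inRange(h,(22,150,60),(33,255,255)); p=np.argwhere(y)[:,::-1]
    v=h[...,2][y>0]; t,_=cv2.threshold(v.reshape(-1,1),0,255,cv2.THRESH_OTSU)
    b=p[v>t]
    if len(b)>20: r=cv2.minAreaRect(b.astype(np.float32)); print('paddle top px',r,'world',ray(c,r[0],.08)[0].round(4), 'corners',ray(c,cv2.boxPoints(r),.08)[:,:2].round(4).tolist(), 'allyel',p.min(0),p.max(0))
    b=cv2.inRange(h,(100,110,40),(125,255,255)); n,l,st,ce=cv2.connectedComponentsWithStats(b)
    i=1+np.argmin([np.hypot(*(ce[i]-np.array(cx or (265,165)))) if st[i,4]>300 else 1e9 for i in range(1,n)])
    w=ray(c,np.argwhere(l==i)[:,::-1].astype(float),.012)[:,:2].astype(np.float32)*1000
    print('blue',cv2.minAreaRect(w))
    m=cv2.inRange(h,(0,150,60),(8,255,255))|cv2.inRange(h,(172,150,60),(180,255,255))
    for k in cv2.findContours(m,cv2.RETR_EXTERNAL,cv2.CHAIN_APPROX_NONE)[0]:
        if cv2.contourArea(k)>400:
            w=ray(c,k.reshape(-1,2).astype(float),.112)[:,:2].astype(np.float32)*1000
            (x,yy),r=cv2.minEnclosingCircle(w); hull=cv2.convexHull(k); msk=cv2.fillConvexPoly(np.zeros_like(m),hull,255)
            wh=np.argwhere((msk>0)&(h[...,1]<90)&(h[...,2]>120))[:,::-1].astype(float)
            if len(wh)>5:
                q=ray(c,wh,.112)[:,:2]*1000; d=q.mean(0)-[x,yy]; a=np.linalg.svd(q-q.mean(0))[2][0]; a*=np.sign(a@d)
                print('cap',(x,yy),r,'line yaw',np.arctan2(d[1],d[0]),np.arctan2(a[1],a[0]), 'px',k.reshape(-1,2).mean(0))
E
python3 - <<'E'
from m import *; import pickle
c=pickle.load(open('w1.pkl','rb')); meas(c)
f=c['frame']; g=cv2.cvtColor(f,cv2.COLOR_BGR2GRAY)
d=np.argwhere(g[148:164,284:300]<50)[:,::-1]+[284,148]; print('dot',d.mean(0),len(d),ray(c,d.mean(0),.078))
E
```

```text
paddle top px ((196.0685272216797, 174.45938110351562), (31.562442779541016, 8.193410873413086), 85.91438293457031) world [0.5149 0.0614 0.08  ] corners [[0.534, 0.0699], [0.5364, 0.0596], [0.4951, 0.0526], [0.4926, 0.0632]] allyel [191 145] [324 190]
blue ((529.6635131835938, -29.505340576171875), (90.4655990600586, 260.965087890625), 9.147002220153809)
cap (539.8941650390625, -84.39431762695312) 30.310556411743164 line yaw -0.3387970054905787 -0.1764564734385074 px [315.86904762 176.91666667]
cap (657.9054565429688, -87.89189910888672) 32.2001838684082 line yaw -0.9222802180762547 -0.9228609692048292 px [344.38647343  72.06280193]
dot [293.88888889 157.37037037] 27 [[ 0.55679258 -0.06025719  0.078     ]]
```

servo_tool(
  series=[
    [[-0.6,-27.5,0,0,0,0,1],[-0.6,-27.5,0,0,0,0,1],[-0.6,-27.5,0,0,0,0,1],[0,0,34,0,0,0,1],[0,0,34,0,0,0,1],[0,0,34,0,0,0,1],[0,0,34,0,0,0,1],[0,0,34,0,0,0,1],[0,0,34,0,0,0,1],[0,0,0,0,0,0,1]],
  ],
)

```text
time: 2.7
eef_pos: [0.5091, 0.0602, 0.039]
tcp_rot: [0.997, 0.081, -0.006, -0.001]
ft_force: [-1.9, -0.0, -0.6]
gripper_width: 1.003
gripper_force: 0.0
```

servo_tool(
  series=[
    [[0,0,0,0,0,0,0],[0,0,0,0,0,0,0],[0,0,0,0,0,0,0],[0,0,0,0,0,0,0],[0,0,0,0,0,0,0],[0,0,0,0,0,0,0],[0,0,0,0,0,0,0],[0,0,0,0,0,0,0]],
  ],
  newtons=60,
)

```text
time: 3.37
eef_pos: [0.5155, 0.061, 0.0458]
tcp_rot: [0.997, 0.081, 0.0, 0.0]
ft_force: [-0.7, -0.4, -0.9]
gripper_width: 0.001
gripper_force: 0.0
```

The gripper shut on nothing, so I'll take a look.

```bash
python3 - <<'E'
from h import *
c=cam('wrist'); d=cam('scene'); s=sense(); print(s['eef_pos'],s['gripper_width'],s['gripper_force'],s['ft_force'])
import pickle; pickle.dump(c,open('w2.pkl','wb'))
a=cv2.resize(c['frame'],(400,300)); b=cv2.resize(d['frame'][140:260,190:350],(400,300),interpolation=cv2.INTER_CUBIC)
cv2.imwrite('pics/w2.png',np.hstack([a,b]))
E
```

```text
[0.51530422 0.06096152 0.04555718] -9.776480701099294e-05 0.0 [ 0.66762549  0.33553422 -0.16031849]
```

View pics/w2.png

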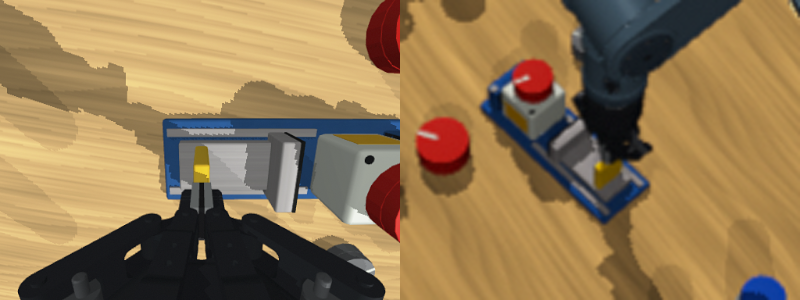

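```bash
python3 - <<'E'
from m import *; import pickle
c=pickle.load(open('w2.pkl','rb')); s=sense()
P=[[.534,.0699,.08],[.5364,.0596,.08],[.4951,.0526,.08],[.4926,.0632,.08],s['eef_pos'],s['eef_pos']+[0,0,.019]]
q=proj(c,P); print(q.round(1))
h=cv2.cvtColor(c['frame'],cv2.COLOR_BGR2HSV); y=cv2.inRange(h,(20,130,60),(35,255,255)); y[:,330:]=0
p=np.argwhere(y)[:,::-1]; print(p.min(0),p.max(0))
for r in range(180,236,5): print(r,np.where(y[r])[0][[0,-1]] if y[r].any() else None, h[r,252:270:3,2])
im=c['frame'][150:300,180:340].copy(); 
cv2.imwrite('pics/w2b.png',cv2.resize(im,None,fx=4,fy=4,interpolation=cv2.INTER_CUBIC))
E
```

```text
[[249.  213.5]
 [267.6 212.3]
 [267.3 276.4]
 [249.6 277.5]
 [258.9 222.6]
 [259.1 234. ]]
[247 187] [267 233]
180 None [89 90 90 89 90 89]
185 None [112 113 111 147 164 164]
190 [250 265] [132 130 129 128 124 176]
195 [249 265] [131 130 131 129 126 160]
200 [249 266] [132 131 132 131 128 161]
205 [248 266] [133 133 132 132 131 154]
210 [248 267] [157 156 156 156 157 128]
215 [247 267] [237 238 238 240 241 236]
220 [248 267] [163 232 240 240 241 234]
225 [248 267] [170 171 169 168 188 232]
230 [248 267] [171 171 170 168 171 229]
235 None [95 39 19 94 95 94]
```

View pics/w2b.png

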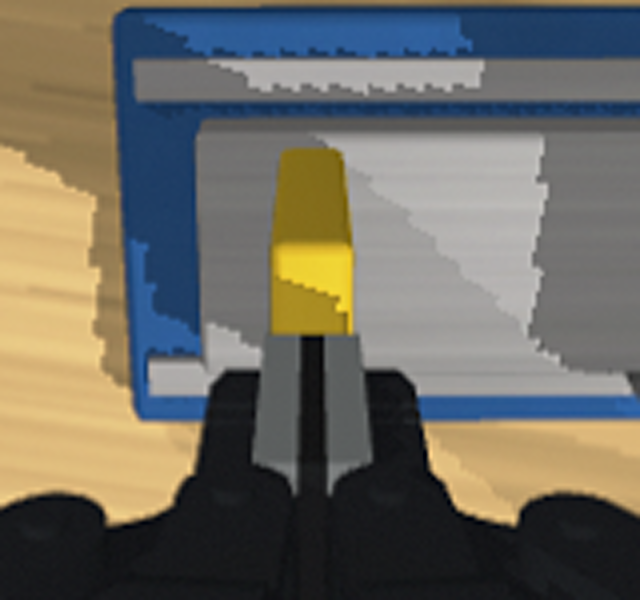

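The yellow plate isn't between the pads in this crop. The shut fingertips end at about (258–372,335), on top of the plate. I'll check where the tips should project.

```bash
python3 - <<'E'
from m import *; import pickle
for n in('w1','w2'):
    c=pickle.load(open(n+'.pkl','rb')); print(n,c['K'].tolist(),c['d'])
    H=np.array(c['hand_eye']); W=c['T']@np.linalg.inv(H)
    for y in ((42.5,) if n=='w1' else (0,6)):
      for x in (11,-11):
        for z in (0,-13,-19,-35,-50):
            t=np.array([x,y,z,1000.])/1000; print((x,y,z),proj(c,(W@t)[:3]).round(0).tolist(),end=' ')
    print()
E
```

```text
w1 [[273.9421531676067, 0.0, 257.6483458371449], [0.0, 273.9421531676067, 196.26961889851972], [0.0, 0.0, 1.0]] [-0.03484155  0.          0.          0.          0.        ]
(11, 42.5, 0) [[320.0, 208.0]] (11, 42.5, -13) [[324.0, 214.0]] (11, 42.5, -19) [[326.0, 218.0]] (11, 42.5, -35) [[333.0, 228.0]] (11, 42.5, -50) [[341.0, 240.0]] (-11, 42.5, 0) [[318.0, 237.0]] (-11, 42.5, -13) [[322.0, 245.0]] (-11, 42.5, -19) [[324.0, 249.0]] (-11, 42.5, -35) [[330.0, 262.0]] (-11, 42.5, -50) [[337.0, 276.0]] 
w2 [[273.9421531676067, 0.0, 257.6483458371449], [0.0, 273.9421531676067, 196.26961889851972], [0.0, 0.0, 1.0]] [-0.03484155  0.          0.          0.          0.        ]
(11, 0, 0) [[259.0, 208.0]] (11, 0, -13) [[259.0, 215.0]] (11, 0, -19) [[259.0, 218.0]] (11, 0, -35) [[259.0, 228.0]] (11, 0, -50) [[259.0, 240.0]] (-11, 0, 0) [[259.0, 237.0]] (-11, 0, -13) [[259.0, 245.0]] (-11, 0, -19) [[259.0, 249.0]] (-11, 0, -35) [[259.0, 262.0]] (-11, 0, -50) [[259.0, 276.0]] (11, 6, 0) [[268.0, 208.0]] (11, 6, -13) [[268.0, 215.0]] (11, 6, -19) [[269.0, 218.0]] (11, 6, -35) [[270.0, 228.0]] (11, 6, -50) [[271.0, 240.0]] (-11, 6, 0) [[267.0, 237.0]] (-11, 6, -13) [[268.0, 245.0]] (-11, 6, -19) [[268.0, 249.0]] (-11, 6, -35) [[269.0, 262.0]] (-11, 6, -50) [[270.0, 276.0]]
```

servo_tool(
  series=[
    [[0,0,-35,0,0,0,0],[0,0,-35,0,0,0,0],[0,0,0,0,0,0,0]],
  ],
)

```text
time: 3.72
eef_pos: [0.5199, 0.0606, 0.1219]
tcp_rot: [0.997, 0.081, 0.005, 0.001]
ft_force: [1.7, 1.1, 1.1]
gripper_width: -0.001
gripper_force: 0.0
```

```bash
python3 - <<'E'
from m import *
c=cam('scene'); s=sense(); p=s['eef_pos']; print(p,s['joint_pos'].round(3))
q=proj(c,[p+[0,0,z] for z in np.arange(-.01,.1,.01)]); print(q.round(1)[[0,1,2,-1]])
x,y=q[3].astype(int); im=c['frame'][y-45:y+45,x-60:x+60]
im=cv2.resize(im,None,fx=6,fy=6,interpolation=cv2.INTER_CUBIC)
for i,a in enumerate(q): cv2.circle(im,tuple(int(v) for v in (a-[x-60,y-45])*6+3),4,(0,255,0) if i!=1 else (255,0,255),-1)
cv2.imwrite('pics/s3.png',im)
E
```

```text
[0.51863781 0.06063987 0.11944757] [-0.111  0.141  1.816  0.     1.176  1.298]
[[272.5 198.9]
 [272.6 197.3]
 [272.7 195.7]
 [273.6 182.5]]
```

View pics/s3.png

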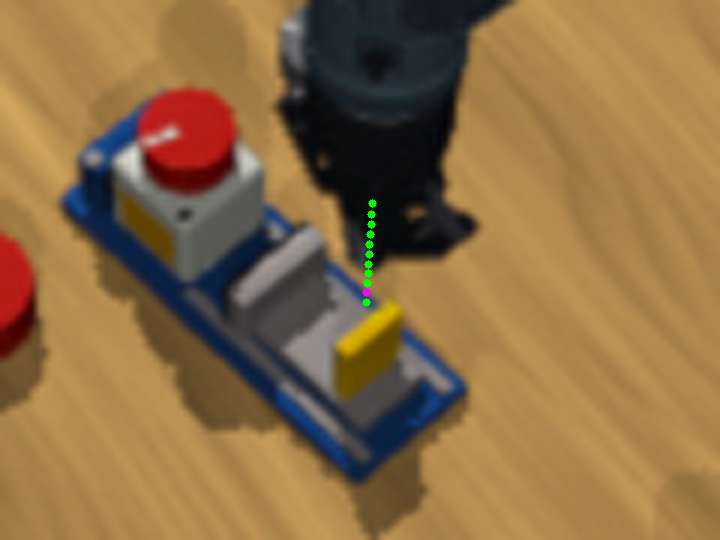

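The reported TCP (magenta, at (366,293)) hangs below the real fingertips, which end at about (372,260). Both views put the tips roughly 35–40 mm behind the stated TCP. That explains why the fingers shut just above the paddle, so I'll open and go deeper.

servo_tool(
  series=[
    [[0,0,0,0,0,0,1],[0,0,0,0,0,0,1],[0,0,0,0,0,0,1],[0,0,0,0,0,0,1],[0,0,0,0,0,0,1],[0,0,0,0,0,0,1]],
  ],
)

```text
time: 4.27
eef_pos: [0.5149, 0.061, 0.1148]
tcp_rot: [0.997, 0.081, -0.001, -0.0]
ft_force: [-0.8, 0.7, -0.6]
gripper_width: 0.844
gripper_force: 0.0
```

servo_tool(
  series=[
    [[0,0,25,0,0,0,1],[0,0,25,0,0,0,1],[0,0,25,0,0,0,1],[0,0,23,0,0,0,1],[0,0,0,0,0,0,1]],
  ],
)

```text
time: 4.68
eef_pos: [0.5111, 0.0613, 0.0129]
tcp_rot: [0.997, 0.081, -0.004, -0.001]
ft_force: [-1.6, -0.5, 0.5]
gripper_width: 1.003
gripper_force: 0.0
```

servo_tool(
  series=[
    [[0,0,0,0,0,0,0],[0,0,0,0,0,0,0],[0,0,0,0,0,0,0],[0,0,0,0,0,0,0],[0,0,0,0,0,0,0],[0,0,0,0,0,0,0],[0,0,0,0,0,0,0],[0,0,0,0,0,0,0]],
  ],
  newtons=60,
)

```text
time: 5.35
eef_pos: [0.516, 0.061, 0.0185]
tcp_rot: [0.997, 0.081, 0.001, 0.0]
ft_force: [-2.4, 0.5, 6.2]
gripper_width: 0.128
gripper_force: 59.7
```

Pinched. Now I'll slide the jaw shut along tool +y.

servo_tool(
  series=[
    [[0,5,0,0,0,0,0],[0,5,0,0,0,0,0],[0,5,0,0,0,0,0],[0,5,0,0,0,0,0],[0,5,0,0,0,0,0],[0,5,0,0,0,0,0],[0,0,0,0,0,0,0]],
  ],
)

```text
time: 5.93
eef_pos: [0.5207, 0.0323, 0.0186]
tcp_rot: [0.997, 0.081, 0.001, -0.001]
ft_force: [-2.1, 5.2, 6.9]
gripper_width: 0.13
gripper_force: 60.0
```

servo_tool(
  series=[
    [[0,2,0,0,0,0,0],[0,2,0,0,0,0,0],[0,2,0,0,0,0,0],[0,0,0,0,0,0,0]],
  ],
)

```text
time: 6.27
eef_pos: [0.5215, 0.0276, 0.0185]
tcp_rot: [0.997, 0.081, 0.001, -0.002]
ft_force: [-0.9, 10.8, 8.9]
gripper_width: 0.125
gripper_force: 60.2
```

servo_tool(
  series=[
    [[0,2,0,0,0,0,0],[0,2,0,0,0,0,0],[0,0,0,0,0,0,0]],
  ],
)

```text
time: 6.52
eef_pos: [0.5216, 0.0263, 0.0185]
tcp_rot: [0.997, 0.081, 0.0, -0.004]
ft_force: [-2.9, 22.4, 10.6]
gripper_width: 0.129
gripper_force: 60.7
```

servo_tool(
  series=[
    [[0,1.5,0,0,0,0,0],[0,1.5,0,0,0,0,0],[0,0,0,0,0,0,0]],
  ],
)

```text
time: 6.77
eef_pos: [0.5216, 0.0263, 0.0185]
tcp_rot: [0.997, 0.081, 0.0, -0.006]
ft_force: [-3.6, 35.1, 14.2]
gripper_width: 0.124
gripper_force: 61.3
```

The jaw hit a hard stop and is pressing with about 35 N. I'll relax the push, release and rise.

servo_tool(
  series=[
    [[0,-2,0,0,0,0,0],[0,-2,0,0,0,0,0],[0,0,0,0,0,0,0],[0,0,0,0,0,0,1],[0,0,0,0,0,0,1],[0,0,0,0,0,0,1],[0,0,0,0,0,0,1],[0,0,0,0,0,0,1],[0,0,0,0,0,0,1],[0,0,0,0,0,0,1]],
  ],
)

```text
time: 7.6
eef_pos: [0.5216, 0.0221, 0.0174]
tcp_rot: [0.997, 0.081, -0.0, 0.0]
ft_force: [0.0, -0.6, -0.0]
gripper_width: 1.001
gripper_force: 0.0
```

servo_tool(
  series=[
    [[0,0,-35,0,0,0,1],[0,0,-35,0,0,0,1],[0,0,-35,0,0,0,1],[0,0,-35,0,0,0,1],[0,20,-35,0,0,0,1],[0,25,-30,0,0,0,1],[0,25,0,0,0,0,1],[0,0,0,0,0,0,1],[0,0,0,0,0,0,1]],
  ],
)

```text
time: 8.35
eef_pos: [0.5329, -0.0478, 0.2227]
tcp_rot: [0.997, 0.08, 0.0, 0.0]
ft_force: [0.7, 0.3, 0.0]
gripper_width: 1.002
gripper_force: 0.0
```

```bash
python3 - <<'E'
from m import *; import pickle
c=cam('wrist'); pickle.dump(c,open('w4.pkl','wb')); s=sense()
print(s['time'],s['eef_pos'],s['joint_pos'].round(3)); meas(c)
im=c['frame']; cv2.imwrite('pics/w4.png',cv2.resize(im,(768,576)))
E
```

```text
8.4 [ 0.53237801 -0.04680675  0.22189315] [-0.31   0.069  1.678  0.     1.397  1.1  ]
paddle top px ((195.64215087890625, 176.98983764648438), (34.5548210144043, 8.977128028869629), 85.91438293457031) world [0.5211 0.027  0.08  ] corners [[0.5406, 0.0357], [0.543, 0.0252], [0.5009, 0.0181], [0.4984, 0.029]] allyel [190 145] [310 194]
blue ((528.9368896484375, -27.548599243164062), (90.93268585205078, 258.6177978515625), 9.056905746459961)
cap (540.39404296875, -87.91885375976562) 29.898591995239258 line yaw -0.32762988564275436 0.016385471353448176 px [296.0137931  182.25517241]
cap (657.9332275390625, -92.58515167236328) 31.146984100341797 line yaw -0.9346869472904492 -0.9132178501730983 px [327.22972973  66.71621622]
```

View pics/w4.png

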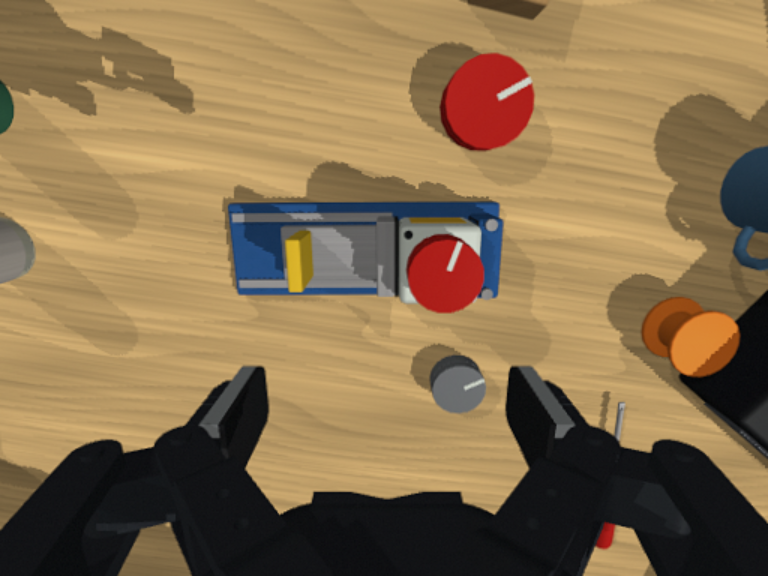

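The jar is now clamped between the jaws, with the paddle at (299,262), the cap top at (446,273) and the dot at (408,235). The line runs from (450,270) to (461,243), which puts the cap near its tight yaw. I'll move over the cap, go lower and measure again.

servo_tool(
  series=[
    [[0,21.5,0,0,0,0,1],[0,21.5,0,0,0,0,1],[0,0,30,0,0,0,1],[0,0,30,0,0,0,1],[0,0,30,0,0,0,1],[0,0,0,0,0,0,1],[0,0,0,0,0,0,1],[0,0,0,0,0,0,1]],
  ],
)

```text
time: 9.07
eef_pos: [0.5404, -0.0887, 0.1336]
tcp_rot: [0.997, 0.081, 0.0, 0.0]
ft_force: [0.4, 0.7, 0.8]
gripper_width: 1.002
gripper_force: 0.0
```

```bash
cat > m2.py <<'E'
from h import *
def look(z=.112):
    c=cam('wrist'); s=sense(); f=c['frame']; h=cv2.cvtColor(f,cv2.COLOR_BGR2HSV)
    e=proj(c,[[.5395,-.0892,z]])[0]
    m=cv2.inRange(h,(0,150,60),(8,255,255))|cv2.inRange(h,(172,150,60),(180,255,255))
    n,l,st,ce=cv2.connectedComponentsWithStats(m); i=1+np.argmin([np.hypot(*(ce[i]-e)) if st[i,4]>400 else 1e9 for i in range(1,n)])
    v=h[...,2][l==i]; t,_=cv2.threshold(v.reshape(-1,1),0,255,cv2.THRESH_OTSU); print('V',np.percentile(v,[2,20,50,80,98]),'otsu',t)
    k=cv2.convexHull(np.argwhere(l==i)[:,::-1].astype(np.int32)).reshape(-1,2)
    w=ray(c,k.astype(float),z)[:,:2].astype(np.float32)*1000; (x,y),r=cv2.minEnclosingCircle(w)
    msk=cv2.fillConvexPoly(np.zeros_like(m),k,255); msk=cv2.erode(msk,np.ones((5,5)))
    q=np.argwhere((msk>0)&(h[...,1]<110)&(h[...,2]>110))[:,::-1].astype(float); q=ray(c,q,z)[:,:2]*1000
    a=np.linalg.svd(q-q.mean(0))[2][0]; a*=np.sign(a@(q.mean(0)-[x,y]))
    print(s['eef_pos'],'c',(x,y),'r',r,'cam',c['T'][:3,3].round(3),'line yaw',np.arctan2(a[1],a[0]),'mid',q.mean(0),len(q),'hullx',w.min(0),w.max(0))
    return c,l==i
if __name__=='__main__':
    import pickle; c,_=look(); pickle.dump(c,open('w5.pkl','wb'))
    h=cv2.cvtColor(c['frame'],cv2.COLOR_BGR2HSV); e=proj(c,[[.5568,-.0625,.078]])[0]; print(e)
    x,y=e.astype(int); d=np.argwhere(h[y-14:y+14,x-14:x+14,2]<60)[:,::-1]+[x-14,y-14]; print('dot',len(d),d.std(0) if len(d) else 0,ray(c,d.mean(0),.078) if len(d) else 0)
E
python3 m2.py
```

```text
V [ 88.6 181.  183.  184.  187. ] otsu 138.0
[ 0.54103272 -0.08903074  0.13439209] c (541.6580810546875, -89.4840316772461) r 30.475271224975586 cam [ 0.614 -0.076  0.313] line yaw -0.16929524673163185 mid [555.35701761 -92.84451923] 158 hullx [ 511.22772 -117.50238] [571.956    -62.000465]
[232.33170588 176.76850492]
dot 89 [3.89481056 6.7623276 ] [[ 0.55957656 -0.05661002  0.078     ]]
```

servo_tool(
  series=[
    [[-1.5,0.5,0,0,0,0,1],[0,0,25,0,0,0,1],[0,0,25,0,0,0,1],[0,0,20,0,0,0,1],[0,0,10,0,0,0,1],[0,0,10,0,0,0,1],[0,0,0,0,0,0,1],[0,0,0,0,0,0,1]],
  ],
)

```text
time: 9.78
eef_pos: [0.539, -0.09, 0.0432]
tcp_rot: [0.997, 0.081, 0.0, 0.0]
ft_force: [0.1, 0.7, 1.5]
gripper_width: 1.0
gripper_force: 0.0
```

servo_tool(
  series=[
    [[0,0,0,0,0,0,0.55],[0,0,0,0,0,0,0.55],[0,0,0,0,0,0,0.55],[0,0,0,0,0,0,0.55],[0,0,0,0,0,0,0.55],[0,0,0,0,0,0,0.55]],
  ],
  newtons=30,
)

```text
time: 10.28
eef_pos: [0.5394, -0.0903, 0.0439]
tcp_rot: [0.997, 0.081, 0.001, 0.001]
ft_force: [-1.3, 0.1, 6.7]
gripper_width: 0.637
gripper_force: 31.4
```

The cap is gripped and centred, with hardly any side force. I'll firm the grip and start turning counter-clockwise (tool −z).

servo_tool(
  series=[
    [[0,0,0,0,0,0,0.4],[0,0,0,0,0,0,0.4],[0,0,0,0,0,-0.05,0.4],[0,0,0,0,0,-0.05,0.4],[0,0,0,0,0,-0.05,0.4],[0,0,0,0,0,0,0.4]],
  ],
  newtons=70,
)

```text
time: 10.78
eef_pos: [0.5398, -0.0904, 0.0442]
tcp_rot: [0.988, 0.157, 0.001, 0.001]
ft_force: [-0.2, -0.9, 6.4]
gripper_width: 0.638
gripper_force: 72.1
```

```bash
python3 - <<'E'
from h import *
s=sense(); print({k:np.round(s[k],3) for k in('eef_pos','ft_force','wrist_torque','gripper_width','gripper_force','joint_pos')}, 'yaw',2*np.arctan2(s['tcp_rot'][1],s['tcp_rot'][0]))
E
```

```text
{'eef_pos': array([ 0.54 , -0.09 ,  0.044]), 'ft_force': array([-0.244, -0.907,  6.403]), 'wrist_torque': array([0.029, 0.023, 0.04 ]), 'gripper_width': np.float64(0.638), 'gripper_force': np.float64(72.094), 'joint_pos': array([-0.383,  0.305,  1.792,  0.   ,  1.041,  0.873])} yaw 0.3144210367838579
```

servo_tool(
  series=[
    [[0,0,0,0,0,-0.06,0.4],[0,0,0,0,0,-0.06,0.4],[0,0,0,0,0,-0.06,0.4]],
  ],
)

```text
time: 11.03
eef_pos: [0.5398, -0.0904, 0.0441]
tcp_rot: [0.97, 0.245, 0.001, 0.001]
ft_force: [-0.4, -0.3, 6.6]
gripper_width: 0.637
gripper_force: 72.1
```

```bash
python3 - <<'E'
from m2 import *; import pickle
c,m=look(); s=sense(); print({k:np.round(s[k],3) for k in('ft_force','wrist_torque','gripper_force')}, 'yaw',2*np.arctan2(s['tcp_rot'][1],s['tcp_rot'][0]))
t=cam('top'); h=cv2.cvtColor(t['frame'],cv2.COLOR_BGR2HSV)
im=np.vstack([cv2.resize(c['frame'][100:280,120:400],(700,450)),]); cv2.imwrite('pics/w6.png',im)
E
```

```text
V [104. 147. 203. 222. 229.] otsu 178.0
[ 0.53984403 -0.090435    0.0441529 ] c (542.6080322265625, -87.39744567871094) r 32.412052154541016 cam [ 0.605 -0.054  0.224] line yaw 0.1612307144572775 mid [555.22797549 -87.22062935] 417 hullx [ 510.7143  -117.72587] [574.0244   -60.349907]
{'ft_force': array([-0.497, -0.431,  7.188]), 'wrist_torque': array([-0.029,  0.048,  0.012]), 'gripper_force': np.float64(72.114)} yaw 0.49846482878011134
```

View pics/w6.png

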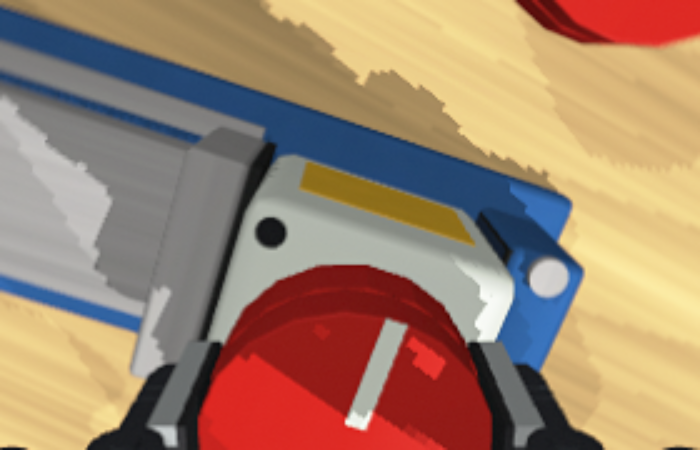

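The line has followed the tool exactly, by 0.33 rad, to about 0.0 rad in the jar's frame. The line is at (380,370) and the dot at (270,232), and the jar is still square in the clamp. I'll turn the remaining 0.78 or so.

servo_tool(
  series=[
    [[0,0,0,0,0,-0.07,0.4],[0,0,0,0,0,-0.07,0.4],[0,0,0,0,0,-0.07,0.4],[0,0,0,0,0,-0.07,0.4],[0,0,0,0,0,-0.07,0.4],[0,0,0,0,0,-0.07,0.4],[0,0,0,0,0,0,0.4]],
  ],
)

```text
time: 11.72
eef_pos: [0.5399, -0.0904, 0.0442]
tcp_rot: [0.897, 0.442, 0.001, 0.001]
ft_force: [-0.9, 0.1, 6.9]
gripper_width: 0.631
gripper_force: 72.2
```

servo_tool(
  series=[
    [[0,0,0,0,0,-0.07,0.4],[0,0,0,0,0,-0.07,0.4],[0,0,0,0,0,-0.07,0.4],[0,0,0,0,0,-0.07,0.4],[0,0,0,0,0,-0.05,0.4],[0,0,0,0,0,0,0.4],[0,0,0,0,0,0,0.4]],
  ],
)

```text
time: 12.3
eef_pos: [0.5401, -0.0906, 0.0445]
tcp_rot: [0.813, 0.582, 0.001, 0.002]
ft_force: [-1.7, 0.6, 8.5]
gripper_width: 0.639
gripper_force: 72.3
```

```bash
python3 - <<'E'
from m2 import *
c,m=look(); s=sense(); print({k:np.round(s[k],3) for k in('ft_force','wrist_torque','gripper_force','gripper_width')}, 'yaw',2*np.arctan2(s['tcp_rot'][1],s['tcp_rot'][0]))
E
```

```text
V [101. 206. 227. 233. 239.] otsu 170.0
[ 0.54008005 -0.0905362   0.04448007] c (540.5429077148438, -86.14257049560547) r 32.55198669433594 cam [ 0.563 -0.019  0.224] line yaw 0.9092604680694933 mid [549.66621686 -77.36140679] 423 hullx [ 511.29974  -118.409294] [567.54956 -54.32555]
{'ft_force': array([-3.0e-01,  5.0e-03,  8.2e+00]), 'wrist_torque': array([0.007, 0.176, 0.06 ]), 'gripper_force': np.float64(72.303), 'gripper_width': np.float64(0.64)} yaw 1.2420188591194556
```

The line is at about 0.74–0.75, practically at the dot and well past the release point at 0.49. I'll trim the last bit and lift straight up.

servo_tool(
  series=[
    [[0,0,0,0,0,-0.035,0.4],[0,0,-2,0,0,0,0.4],[0,0,-2,0,0,0,0.4],[0,0,-2,0,0,0,0.4],[0,0,0,0,0,0,0.4]],
  ],
)

```text
time: 12.77
eef_pos: [0.539, -0.0901, 0.049]
tcp_rot: [0.803, 0.596, 0.0, 0.001]
ft_force: [2.4, -2.2, -0.9]
gripper_width: 0.636
gripper_force: 74.0
```

servo_tool(
  series=[
    [[0,0,-3,0,0,0,0.4],[0,0,-3,0,0,0,0.4],[0,0,-3,0,0,0,0.4],[0,0,-4,0,0,0,0.4],[0,0,0,0,0,0,0.4]],
  ],
)

```text
time: 13.18
eef_pos: [0.5384, -0.0897, 0.0622]
tcp_rot: [0.803, 0.596, 0.0, -0.0]
ft_force: [-0.1, -1.1, -1.1]
gripper_width: 0.639
gripper_force: 74.2
```

servo_tool(
  series=[
    [[0,0,-6,0,0,0,0.4],[0,0,-6,0,0,0,0.4],[0,0,-6,0,0,0,0.4],[0,0,-5,0,0,0,0.4],[0,0,0,0,0,0,0.4],[0,0,0,0,0,0,0.4],[0,0,0,0,0,0,0.4]],
  ],
)

```text
time: 13.77
eef_pos: [0.5383, -0.0898, 0.0844]
tcp_rot: [0.803, 0.596, -0.0, -0.0]
ft_force: [0.1, -0.8, -2.7]
gripper_width: 0.638
gripper_force: 74.2
```

```bash
python3 - <<'E'
from m2 import *
s=sense(); M=R.from_quat(s['tcp_rot']).as_matrix()
print(s['eef_pos'],s['ft_force'],'level',M[:,2],'shift to (.5400,-.0905) in tool',(M.T@(np.array([.540,-.0905,s['eef_pos'][2]])-s['eef_pos'])*1000).round(2))
c,m=look(.151)
d=cam('scene'); im=cv2.resize(d['frame'][125:245,180:330],(480,384),interpolation=cv2.INTER_CUBIC)
cv2.imwrite('pics/s7.png',np.hstack([im,cv2.resize(c['frame'][120:320,160:360],(300,384))]))
E
```

```text
[ 0.53827833 -0.08978898  0.08443756] [ 0.09789814 -0.82955983 -2.72100859] level [-1.33599919e-04  8.32190644e-05 -9.99999988e-01] shift to (.5400,-.0905) in tool [-0.18  1.85 -0.  ]
V [ 95. 193. 220. 227. 233.] otsu 164.0
[ 0.53816274 -0.08975427  0.08423788] c (538.787353515625, -86.01313018798828) r 32.818145751953125 cam [ 0.56  -0.017  0.264] line yaw 0.9423588896789299 mid [547.57666539 -76.75926468] 420 hullx [ 509.2477   -118.553185] [566.0584  -53.60373]
```

View pics/s7.png

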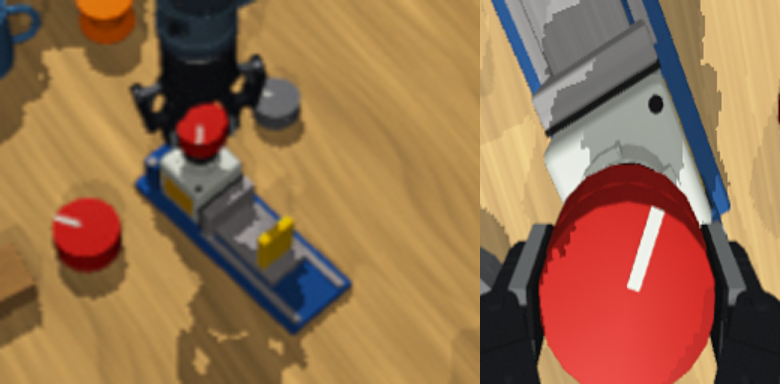

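The cap hangs level above the open jar, at (200,130) in the scene view. The jar is still square in the clamp, and the line at (645,250) points towards the dot at (656,103). The gap to the mouth is about 24 mm. I'll make a small centring correction and then hand in.

servo_tool(
  series=[
    [[-0.2,1.8,0,0,0,0,0.4],[0,0,0,0,0,0,0.4],[0,0,0,0,0,0,0.4],[0,0,0,0,0,0,0.4],[0,0,0,0,0,0,0.4]],
  ],
)

```text
time: 14.28
eef_pos: [0.54, -0.0905, 0.0844]
tcp_rot: [0.803, 0.596, -0.0, -0.0]
ft_force: [0.5, 0.5, -1.6]
gripper_width: 0.634
gripper_force: 74.2
```

```bash
python3 -c "
from h import *
s=sense(); print(s['time'],s['eef_pos'],s['gripper_width'],s['gripper_force'])
print(finish_job())"
```

```text
14.2833 [ 0.54001721 -0.09054179  0.08438368] 0.6342056906881259 74.22154504805803
the job is handed in; nothing more can be done
None
```

The job is handed in at 14.3 s: the jaw is shut on the jar (about 35 N push), the red cap is unscrewed to the dot and lifted off, and the gripper holds it level and centred about 24 mm above the open jar.

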